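# Gauge the space between the bite rims in a dental articulator

## Task

Set the articulator's loose upper frame back on its lower frame, its two housings down over the two balls and its front pin standing on the small front table, and let go of it. Then take the taper gauge and, from the side of the articulator that faces the robot, slide its blade level and gently between the two bite rims until it drags snugly on both of them without lifting the upper frame off its seats. Finish still holding the gauge there at that depth, and leave the other things on the bench where they are.

Things in the scene. Friction and masses are not known exactly. Their poses are not given: they have to be found in the camera images.
- articulator: Lower frame of a dental articulator, fixed on the bench: a T-shaped aluminium base, about 150 x 126 mm in plan. Origin on the bench under the centre of the casts; +x towards the two ball posts at the rear, -x to the front table, z up. Its +y side is the one that faces the robot
- lower_cast: Lower plaster cast, fixed on the lower frame, with a pink wax bite rim on it: a flat horseshoe (open to +x), 60 mm over its two arms, arms 12 mm wide and running 42 mm along x. Origin under its centre, axes as the articulator's; the flat top of the rim is 36 mm above the origin. How high the cast sits differs from case to case
- lower_rim_edge (a point): Point on the top outer edge of the lower rim's arm on the robot's side, about halfway along the arm: the place to enter with the gauge. From it the blade goes in along the articulator's -y
- upper: Loose upper frame, about 0.7 kg, with the upper cast and bite rim below, standing on the bench on its rim. Origin at the centre of the rim's flat underside; +x to the cross bar with two housings (128 mm wide, at x = 60 mm), -x to the front pin, z up. Grip its spine: 138 mm along x, 22 mm wide (y), 40 to 58 mm up; under it a round mounting plate, radius 28 mm, with its top 40 mm up
- spine_grip (a point): Point on the top face of the spine over the frame's centre of mass; the place to grip across the spine, tips no deeper than 17 mm below this point
- upper_rim_edge (a point): Point on the lower outer edge of the upper rim's arm on its +y side, above lower_rim_edge once the frame is seated. The two rims are then parallel, 5 to 9 mm apart. Only its weight holds the upper frame down: pushing the blade in with some 6 N or more beyond its plain sliding friction begins to lift the frame
- seat (a point): Point on the lower frame where the origin of the upper frame lies when it is seated, 66 mm above the bench; the axes of the two frames then agree
- pin_tip (a point): Lower end of the upper frame's front pin (7 mm thick), 62 mm ahead (-x) of the upper frame's origin and 5 mm above it
- incisal_table (a point): Centre of the top of the lower frame's front table, a steel disc 32 mm across, 71 mm above the bench. The pin stands on it when the frame is seated
- ball_near (a point): Top of the steel ball (12 mm) on the rear post on the robot's side, 100 mm above the bench
- ball_far (a point): Top of the steel ball (12 mm) on the other rear post, 100 mm above the bench
- housing_near (a point): Roof of the housing on the upper frame's +y side: an open-bottomed box, 15 mm square inside, its mouth flared to about 26 mm and 17 mm below the roof. It rests on ball_near when seated
- housing_far (a point): Roof of the housing on the upper frame's -y side. It rests on ball_far when seated
- gauge: Taper gauge lying flat on the bench: a black handle 70 mm long, 16 mm wide, 22 mm high, then a steel blade 85 mm long, 14 mm wide. Flat underside; the blade is 1.5 mm thick at its tip, its top face rises 0.13 mm per mm to 12.5 mm at the handle. 0.11 kg. Origin under the handle's centre; +x along the blade, z up
- gauge_tip (a point): Middle of the bottom edge of the blade's tip, 120 mm ahead (+x) of the gauge's origin
- mixing_bowl: Rubber mixing bowl, 110 mm across, 60 mm high; leave alone
- plaster_spatula: Plaster spatula, 200 mm long; leave alone
- wax_knife: Wax knife with a wooden handle, 170 mm long; leave alone
- separator_jar: Brown glass bottle, 52 mm across, 100 mm high; leave alone
- study_model: Plaster study model, about 66 mm across, 37 mm high; leave alone
- bur_block: Bur block, 70 x 45 mm, with upright burs to 48 mm; leave alone
- dappen_pot: Small white porcelain pot, 48 mm across, 34 mm high; leave alone
Not all that is in view belongs to the job. What is shaped like the upper but red is not meant.

How it is judged:
By the outcome, as a careful person would: the job done as asked, in the order asked, and still so for the second after the job is handed in, while the arm keeps its last pose, push and grip.
It also fails if it takes over 67 s, if anything falls off the work surface, if the arm or the gripper's body presses on something with over 40 N, if the wrist force passes 120 N, or if a joint passes its speed limit or range.

## Robot

A 6-joint arm with a two-finger parallel gripper is mounted at the origin on the work surface. World frame = base frame: x ahead of the robot, y to its left, z up, the work surface at z = 0. Lengths are in m, angles in rad, forces in N, time in s.
With the tool pointing down it reaches from about 0.325 to 0.925 m from the base axis. Payload 3.1 kg.
Tool frame: the origin (TCP) lies at the very end of the fingers, on their centre line; the grasp point (between the pads) lies 19 mm behind it (arm.grip_point_offset is the distance from the TCP to the grasp point, in m); z points along the fingers, y is the line along which they close (so a half turn about z gives the same grasp; the last joint's range is limited). The gripper opens to 85 mm and grips with 20 to 120 N. Pads are 22 mm wide; open, the fingers measure 114 mm over their backs; the gripper's body (76 mm by 85 mm) begins 54 mm behind the grasp point. The pads swing forward as they close: fully open they stand 13 mm farther back than shut.
Start: joints at [-1.401, 0.217, 1.613, -0, 1.311, -0.112], TCP at [0.174, -0.6, 0.231] pointing down, gripper open.
Joint ranges: [-2.75, 2.75], [-0.78, 2.1], [0.31, 2.55], [-1.13, 4.27], [0.13, 2.63], [-2.58, 2.58]. Speed limits (rad/s): [2.79, 2.79, 3.14, 3.14, 3.14, 3.14].

## Interface

Orientations are given as [roll, pitch, yaw] about the fixed x, y, z axes, in that order (R = Rz(yaw) Ry(pitch) Rx(roll)).
In Python, from cell import monitor, viewer, arm gives the robot as it stands.
- The arm moves only by the tool apply_moves, never from a script. Its argument "deltas" is a list that holds one entry, the list of rows, each a list of 6 numbers: the shift along the tool's x, y, z in cm, then the turn, a rotation vector about the tool's x, y, z in degrees. A call has 1 to 8 rows; each row is the pose to reach, as a shift and turn from the pose commanded when the call began, along the tool's axes at that moment; what a row does not reach only later rows make up. A row lasts 1/10 s, in which the tool goes at most 50 mm and 8.59 degrees, less where a joint would pass 70% of its speed; a pose out of reach is approached as far as the arm can. A call with a gripper value outside its range is refused whole. "hand" is the opening, from -1 (shut) to 1 (fully open), set as the call begins (left out, the last holds). The fingers move at their own pace and stop on an object; "grip_force" is the grip in N (left out, the last holds). Time passes only in rows, so rows that repeat a pose let the fingers close. It gives the time, the measured TCP pose, the force, the opening and the grip force at its end, in the units of the state.
- monitor.observe(): the state, without advancing time (a new reading comes with each control period).
- viewer.grab_frame(name): name is "side" or "top" or "wrist"; returns a dict with "image" (400x640x3 uint8, blue, green, red), "range_z" (400x640 float32, m along the optical axis (not along the pixel's ray), 0 where there is no reading), "fx", "fy", "cx", "cy" (pixels), "k1" (the pictures are not rectified: a ray, as slopes to the right and down, at radius r is drawn at 1 + k1 r^2 times it, then the intrinsics apply), "R" (3x3) and "t" (3): a world point X has camera coordinates R X + t; the wrist camera has in their place "tool_from_camera" (4x4, takes a point from camera to tool coordinates, whose origin is the TCP and whose axes are the flange's). Camera axes: x right, y down, z forward; pixel columns grow to the right and rows downward; lengths in m; the calibration is good to about 2 mm. A picture is of the moment at which its call begins: read the wrist's pose just before it.
- arm.job_done(): hands the job in; it is judged then, once.
The state is a dict: "clock": time; "q": joint angles; "qd": joint speeds; "tau": joint torques, N m; "position": TCP position; "ee_rot": TCP orientation; "ft_force": force on the tool from outside, world axes, zero at the start; "ft_torque": the same for the moment, N m; "width": opening from 0.0 (shut) to 1.0 (fully open); "gripper_force": force on a finger pad.
Only numpy, scipy, OpenCV 4.12 (cv2) and the standard library are available. Lean on these libraries where they do the work, as an engineer would, in place of code of your own. Each camera call takes 0.05 s, during which the arm holds its last target. There are 200 camera calls.

## Working session

There is one attempt and no reset: what is moved stays moved. The work goes in short steps, Python scripts to look and compute and a tool call to move; the robot and the scene stay as the last step left them, time stands still between calls to the robot, and variables do not carry over. Pictures are saved under pics/ and viewed, at most 10 in all, crops included, and the job is handed in when it is done.

Besides the shell and the picture viewer there is one more tool, called after "Request:" by a JSON object that holds its "name" and its "arguments", one argument or row to a line. apply_moves: Moves the arm, as the interface text tells. Its arguments: {"type":"object","properties":{"deltas":{"type":"array","items":{"type":"array","items":{"type":"array","items":{"type":"number"}}}},"hand":{"type":"number"},"grip_force":{"type":"number"}},"required":["deltas"]}

```bash
ls; mkdir -p pics; cat > h.py <<'E'
import numpy as np, cv2, pickle
from scipy.spatial.transform import Rotation as Ro
from cell import monitor, viewer, arm
def grab(n):
    s=monitor.observe(); f=viewer.grab_frame(n); f['s']=s
    if n=='wrist':
        T=np.eye(4); T[:3,:3]=Ro.from_euler('xyz',s['ee_rot']).as_matrix(); T[:3,3]=s['position']
        W=T@np.array(f['tool_from_camera']); f['R']=W[:3,:3].T; f['t']=-W[:3,:3].T@W[:3,3]
    f['R']=np.array(f['R']); f['t']=np.array(f['t']); return f
def slopes(f,uv):
    uv=np.atleast_2d(np.asarray(uv,float)); d=np.c_[(uv[:,0]-f['cx'])/f['fx'],(uv[:,1]-f['cy'])/f['fy']]
    s=d.copy()
    for _ in range(20): s=d/(1+f['k1']*(s**2).sum(1,keepdims=True))
    return s
def plane(f,uv,z):
    s=slopes(f,uv); D=np.c_[s,np.ones(len(s))]@f['R']; c=-f['R'].T@f['t']
    return c+D*((z-c[2])/D[:,2])[:,None]
def cloud(f):
    H,W=f['range_z'].shape; u,v=np.meshgrid(np.arange(W),np.arange(H))
    s=slopes(f,np.c_[u.ravel(),v.ravel()]); z=f['range_z'].ravel()[:,None]
    P=(np.c_[s,np.ones(len(s))]*z-f['t'])@f['R']; P[z[:,0]<=0]=np.nan
    return P.reshape(H,W,3)
def proj(f,X):
    c=np.atleast_2d(X)@f['R'].T+f['t']; s=c[:,:2]/c[:,2:]; s=s*(1+f['k1']*(s**2).sum(1,keepdims=True))
    return s*[f['fx'],f['fy']]+[f['cx'],f['cy']]
def save(f,n): pickle.dump(f,open(n,'wb'))
def load(n): return pickle.load(open(n,'rb'))
E
python3 - <<'E'
from h import *
for n in ('top','side'):
    f=grab(n); save(f,n+'0.pkl'); cv2.imwrite(f'pics/{n}0.png',f['image'])
    print(n,f['fx'],f['k1'],-f['R'].T@f['t'],f['R'][2])
s=monitor.observe();print(s)
E
```

```text
pics
top 425.36275285667296 -0.08611938086763722 [ 0.40121387 -0.02651485  1.28933876] [ 0.0766768   0.01355724 -0.99696383]
side 452.4328016446612 -0.043755914475461316 [ 0.30972973 -1.07191793  0.80138589] [ 0.15543598  0.81714302 -0.55508282]
{'clock': 0.1, 'q': array([-1.40121630e+00,  2.17680750e-01,  1.61479438e+00,  1.90202382e-05,
        1.31132342e+00, -1.12200203e-01]), 'qd': array([-0.00012501, -0.00075156, -0.00238233,  0.00212539,  0.00035624,
        0.00163101]), 'tau': array([-6.59750676e-04, -3.98077869e+01, -3.04971099e+01, -1.14672143e-04,
        4.20427445e-03, -2.82433967e-05]), 'position': array([ 0.17369093, -0.59960191,  0.23008679]), 'ee_rot': array([-3.13940268e+00, -2.65240580e-04,  2.81775035e-01]), 'ft_force': array([ 0.09555501, -0.00090873, -0.19027471]), 'ft_torque': array([ 0.00594675,  0.06124536, -0.02479173]), 'gripper_force': 0.0, 'width': 0.998579615213068}
```

View pics/top0.png

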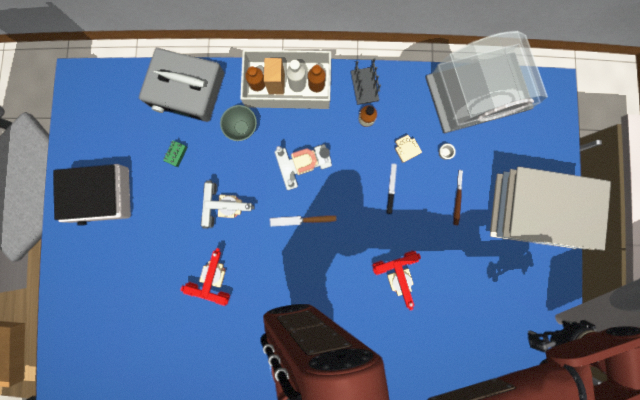

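View pics/side0.png

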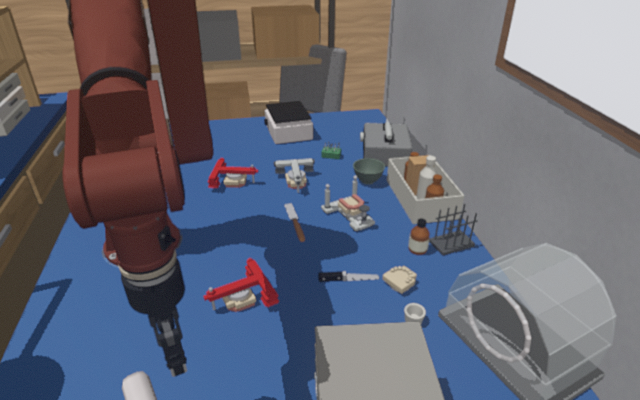

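Top view: the wanted upper is the aluminium T at (225,204), with its cross bar at (208,204) and pin at (252,206). The similar red ones, at (208,280) and (400,278), are decoys. The articulator is at (300,163), with posts at about (279,153) and (291,184) and the table at (322,155). The gauge is the black-handled tool at (391,200). Lookalikes are the wax knife at (458,200) and the spatula at (303,220), both with wooden handles.

```bash
python3 - <<'E'
from h import *
f=load('top0.pkl'); P=cloud(f); I=f['image']
np.set_printoptions(precision=4,suppress=True)
def roi(u0,u1,v0,v1,zlo,zhi):
    Q=P[v0:v1,u0:u1].reshape(-1,3); return Q[(Q[:,2]>zlo)&(Q[:,2]<zhi)]
print('bench z',np.nanmedian(P[225:235,200:260,2]))
for n,r in (('upper',(195,262,178,232)),('art',(268,336,135,194)),('gauge',(380,404,160,218))):
    Q=roi(*r,0.005,0.2); print(n,len(Q),Q.mean(0),np.histogram(Q[:,2],bins=np.arange(0,.13,.01))[0])
Q=roi(195,262,178,232,.05,.2); print('up hi',Q.mean(0))
rect=cv2.minAreaRect(Q[:,:2].astype(np.float32)*1000);print(rect)
g=roi(380,404,160,218,.005,.05); print(cv2.minAreaRect(g[:,:2].astype(np.float32)*1000))
Q=roi(268,336,135,194,.085,.13); 
for q in Q: print(q)
a=cv2.resize(I[130:235,190:410],None,fx=3.6,fy=3.6,interpolation=cv2.INTER_CUBIC); cv2.imwrite('pics/crop0.png',a)
E
```

```text
bench z 0.00046264490010386016
upper 1157 [0.4741 0.2631 0.0459] [ 59  17 170  84 155 578  91   3   0   0   0   0]
art 1394 [0.6073 0.0293 0.0359] [ 82 511 141  16 199 267  70  71  10  19   8   0]
gauge 231 [ 0.5292 -0.2424  0.0159] [64 83 83  1  0  0  0  0  0  0  0  0]
up hi [0.4746 0.2681 0.0571]
((494.70452880859375, 261.12969970703125), (128.0091552734375, 163.51356506347656), 22.6884765625)
((542.9071044921875, -246.10601806640625), (165.1347198486328, 66.06913757324219), 2.1756179332733154)
[0.6415 0.0964 0.099 ]
[0.6418 0.0937 0.0977]
[0.6418 0.0908 0.0982]
[0.6428 0.0884 0.0935]
[0.6388 0.0964 0.0978]
[0.6382 0.0932 0.1012]
[0.6388 0.0907 0.0985]
[0.6387 0.0877 0.0995]
[0.6357 0.0962 0.0993]
[0.6356 0.0933 0.0997]
[0.6355 0.0904 0.1006]
[0.6371 0.0883 0.093 ]
[0.6341 0.0939 0.093 ]
[0.6338 0.0908 0.0947]
[0.5476 0.0621 0.1004]
[0.548  0.0595 0.0975]
[0.5478 0.0564 0.1001]
[0.5446 0.0619 0.1019]
[0.5447 0.0591 0.1018]
[0.5448 0.0563 0.1012]
[0.5454 0.0538 0.097 ]
[0.5424 0.0622 0.0967]
[0.5421 0.0592 0.0991]
[0.5419 0.0562 0.1016]
[0.5425 0.0537 0.0971]
[0.5398 0.0594 0.0948]
[0.5404 0.0569 0.0905]
```

View pics/crop0.png

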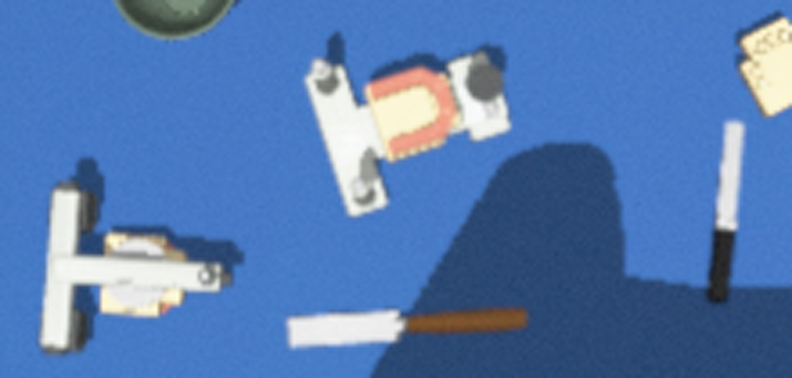

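The crop confirms the choice: the aluminium upper is a T with a round plate and casts at crop (140,270), its pin at (208,273). The articulator's balls are at crop (325,78) and (365,190), with the table disc at (485,78). The gauge is the tool with the black handle at (720,265) and its tip at (734,122).

```bash
cat >> h.py <<'E'
def delta(p,yaw,pitch=0,s=None):
    """row (cm, deg) from present pose to TCP p, tool down at yaw (deg)"""
    s=s or monitor.observe(); R0=Ro.from_euler('xyz',s['ee_rot']); R1=Ro.from_euler('xyz',[np.pi,pitch,np.radians(yaw)])
    return np.round(np.r_[R0.inv().apply(np.array(p)-s['position'])*100,(R0.inv()*R1).as_rotvec(degrees=True)],2).tolist()
E
python3 - <<'E'
from h import *
f=grab('wrist'); print(np.round(f['tool_from_camera'],3),f['fx'],f['k1'])
print(delta([0.46,0.22,0.28],92))
E
```

```text
[[-0.001 -0.95  -0.313  0.081]
 [ 1.    -0.001  0.     0.001]
 [-0.    -0.313  0.95  -0.142]
 [ 0.     0.     0.     1.   ]] 345.9641460725558 -0.04051521402517471
[50.3, -70.79, -4.83, -0.09, -0.08, -75.85]
```

```bash
python3 - <<'E'
from h import *
print(delta([0.475,0.285,0.27],92))
E
```

```text
[53.54, -76.61, -3.82, -0.09, -0.08, -75.85]
```

Request:
{"name": "apply_moves", "arguments": {
  "deltas": [
    [[4,-3.5,-1,0,0,-8],[8,-7,-3,0,0,-16],[11,-11,-4,0,0,-24],[14,-15.5,-4,0,0,-32],[17.5,-20,-4,0,0,-40],[20.5,-24,-4,0,0,-48],[23,-28,-4,0,0,-56],[26,-32,-4,0,0,-62]]
  ]
}}

```text
clock: 0.95
position: [0.328, -0.2369, 0.271]
ee_rot: [3.141, -0.0, 1.368]
ft_force: [1.3, -0.9, 0.2]
width: 0.998
gripper_force: 0.0
```

```bash
python3 - <<'E'
from h import *
s=monitor.observe(); print(s['position'],s['clock'],s['ee_rot']); print(delta([0.475,0.285,0.27],92))
E
```

```text
[ 0.3279861  -0.23685494  0.27104292] 0.95 [ 3.14130941e+00 -1.68878241e-04  1.36791573e+00]
[54.08, 3.88, 0.11, 0.02, -0.01, -13.62]
```

Request:
{"name": "apply_moves", "arguments": {
  "deltas": [
    [[5,0.4,0,0,0,-2],[10,0.8,0,0,0,-4],[15,1.2,0,0,0,-6],[20,1.6,0,0,0,-8],[25,2,0,0,0,-10],[30,2.4,0,0,0,-12],[35,2.8,0,0,0,-13.6],[40,3.2,0,0,0,-13.6]]
  ]
}}

```text
clock: 1.75
position: [0.4411, 0.147, 0.2712]
ee_rot: [3.141, 0.0, 1.602]
ft_force: [1.0, -0.8, 0.4]
width: 0.999
gripper_force: 0.0
```

```bash
python3 - <<'E'
from h import *
s=monitor.observe(); print(s['position'],s['clock'],s['ee_rot']); print(delta([0.475,0.285,0.27],92))
E
```

```text
[0.44105392 0.14696895 0.27123655] 1.75 [3.14111055e+00 2.85786389e-04 1.60242023e+00]
[13.69, 3.83, 0.12, 0.03, 0.02, -0.19]
```

Request:
{"name": "apply_moves", "arguments": {
  "deltas": [
    [[4.6,1.3,0,0,0,0],[9.2,2.6,0,0,0,0],[13.7,3.8,0.1,0,0,0],[13.7,3.8,0.1,0,0,0],[13.7,3.8,0.1,0,0,0]]
  ]
}}

```text
clock: 2.25
position: [0.4744, 0.2834, 0.2693]
ee_rot: [-3.14, 0.001, 1.604]
ft_force: [-0.1, -1.2, -0.4]
width: 1.005
gripper_force: 0.0
```

```bash
python3 - <<'E'
from h import *
np.set_printoptions(precision=4,suppress=True)
f=grab('wrist'); save(f,'w1.pkl'); cv2.imwrite('pics/w1.png',f['image']); print(f['s']['position'])
P=cloud(f); print('bench',np.nanmedian(P[...,2]))
# whitish, at spine-top height
m=(np.abs(P[...,2]-.058)<.006)&(P[...,0]>.38)&(P[...,0]<.57)&(P[...,1]>.15)&(P[...,1]<.36)
print(m.sum(), np.histogram(P[m][:,2],bins=np.arange(.05,.066,.001))[0])
n,l,st,c=cv2.connectedComponentsWithStats(m.astype(np.uint8)); print(st[:5],c[:5])
E
```

```text
[0.4744 0.2834 0.2693]
bench -7.659680789479857e-05
4828 [   0    0   98  336  929 1116 1141  911  200   16    3   12   34   32
    0]
[[     0      0    640    400 251172]
 [   256    130    139    134   4828]] [[319.4303 200.0767]
 [323.1243 169.4998]]
```

View pics/w1.png

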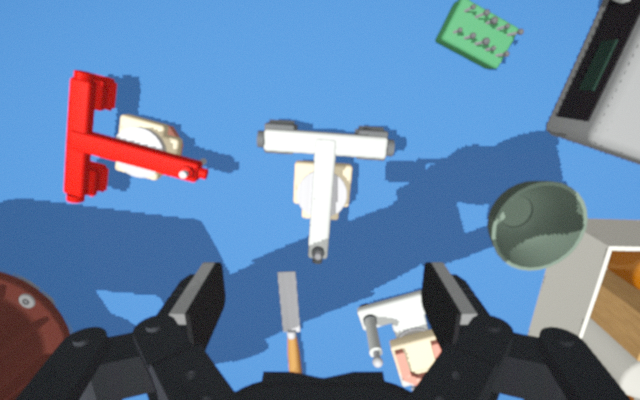

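The wrist view shows the wanted upper: cross bar from (258,140) to (393,145), and a spine down to its pin end at (318,255). The red decoy is to the left at (130,140). The articulator's near post is at (375,350).

```bash
python3 - <<'E'
from h import *
np.set_printoptions(precision=4,suppress=True)
f=load('w1.pkl'); P=cloud(f)
m=((np.abs(P[...,2]-.056)<.007)&(P[...,0]>.38)&(P[...,0]<.57)&(P[...,1]>.15)&(P[...,1]<.36)).astype(np.uint8)
L=[];W=[]
for v in range(170,240):
    u=np.where(m[v])[0]; a,b=plane(f,[[u.min()-.5,v],[u.max()+.5,v]],.058); L.append((a+b)/2); W.append(np.linalg.norm(b-a))
L=np.array(L); k=np.polyfit(L[:,1],L[:,0],1); print('spine dx/dy',k,'yaw',90-np.degrees(np.arctan(k[0])),'width',np.median(W), 'resid',np.std(L[:,0]-np.polyval(k,L[:,1])))
# cross bar centre line and ends
B=[]
for u in list(range(270,305))+list(range(345,385)):
    v=np.where(m[:160,u])[0]
    if len(v): a,b=plane(f,[[u,v.min()-.5],[u,v.max()+.5]],.058); B.append(np.r_[(a+b)/2,np.linalg.norm(a-b)])
B=np.array(B); kb=np.polyfit(B[:,0],B[:,1],1); print('bar dy/dx',kb,'yaw',90+np.degrees(np.arctan(kb[0])),'w',np.median(B[:,3]))
w=np.argwhere(m)[:,::-1]; Q=plane(f,w,.058)
yaw=np.radians(92.0); 
ang=np.radians(90-np.degrees(np.arctan(k[0])));ex=np.array([np.cos(ang),np.sin(ang)]); ey=np.array([-ex[1],ex[0]])
a=Q[:,:2]@ex; b=Q[:,:2]@ey; print('along x',a.min(),a.max(),'across',b.min(),b.max(), 'mid across',(b.min()+b.max())/2, L[:,:2].mean(0)@ey)
x=B[:,:2].mean(0); print('bar mid', x, x@ex)
mid=ey*(L[:,:2].mean(0)@ey)+ex*(x@ex); print('bar centre',mid,'origin(-60)',mid-.06*ex,ex)
cam=-f['R'].T@f['t'];print(cam)
E
```

```text
spine dx/dy [0.0383 0.4647] yaw 87.80405176310224 width 0.02188607707121542 resid 0.00022990256977981657
bar dy/dx [-0.0352  0.3209] yaw 87.9823857093167 w 0.021780994852988345
along x 0.18342512527591504 0.33341730851221957 across -0.5353445359024784 -0.39358554568300075 mid across -0.4644650407927396 -0.46436180517840314
bar mid [0.4798 0.304 ] 0.32216011385581356
bar centre [0.4764 0.3041] origin(-60) [0.4741 0.2442] [0.0383 0.9993]
[0.4724 0.3633 0.4111]
```

```bash
python3 - <<'E'
from h import *
print(delta([0.4748,0.2612,0.043],87.9))
E
```

```text
[-2.1, 0.0, 22.67, -0.08, 0.07, 3.89]
```

Request:
{"name": "apply_moves", "arguments": {
  "deltas": [
    [[-0.7,0,5,0,0,2],[-1.4,0,10,0,0,3.9],[-2.1,0,15,0,0,3.9],[-2.1,0,18,0,0,3.9],[-2.1,0,20,0,0,3.9],[-2.1,0,21.5,0,0,3.9],[-2.1,0,22.3,0,0,3.9],[-2.1,0,22.5,0,0,3.9]]
  ]
}}

```text
clock: 3.1
position: [0.4756, 0.2612, 0.0452]
ee_rot: [-3.141, 0.0, 1.532]
ft_force: [-0.3, 0.5, 0.4]
width: 1.003
gripper_force: 0.0
```

Request:
{"name": "apply_moves", "arguments": {
  "deltas": [
    [[0,0,0.1,0,0,0],[0,0,0.1,0,0,0],[0,0,0.1,0,0,0],[0,0,0.1,0,0,0],[0,0,0.1,0,0,0],[0,0,0.1,0,0,0],[0,0,0.1,0,0,0]]
  ],
  "hand": -1,
  "grip_force": 100
}}

```text
clock: 3.8
position: [0.4756, 0.2622, 0.0453]
ee_rot: [-3.141, -0.0, 1.533]
ft_force: [-2.8, -0.6, 6.1]
width: 0.223
gripper_force: 100.2
```

Request:
{"name": "apply_moves", "arguments": {
  "deltas": [
    [[0,0,-0.5,0,0,0],[0,0,-1.5,0,0,0],[0,0,-3,0,0,0],[0,0,-5.5,0,0,0],[0,0,-8.5,0,0,0],[0,0,-11.5,0,0,0],[0,0,-11.5,0,0,0],[0,0,-11.5,0,0,0]]
  ]
}}

```text
clock: 4.6
position: [0.476, 0.262, 0.16]
ee_rot: [3.14, -0.001, 1.533]
ft_force: [-0.7, 0.8, -6.5]
width: 0.224
gripper_force: 98.8
```

```bash
python3 - <<'E'
from h import *
np.set_printoptions(precision=4,suppress=True)
s=monitor.observe(); print(s['position'],s['ft_force'],s['ft_torque'],s['ee_rot'],s['width'])
f=grab('side'); save(f,'side1.pkl'); I=f['image']; 
c=proj(f,[[.48,.26,.17]])[0].astype(int); print(c)
g=grab('wrist'); save(g,'w2.pkl')
a=cv2.resize(I[c[1]-70:c[1]+50,c[0]-70:c[0]+70],None,fx=3,fy=3,interpolation=cv2.INTER_CUBIC)
b=cv2.resize(g['image'],(576,360)); H=np.zeros((360,420+380,3),np.uint8); H[:,:420]=a; H[:,420:]=b[:,98:478]; cv2.imwrite('pics/l1.png',H)
E
```

```text
[0.476 0.262 0.16 ] [-0.7087  0.7802 -6.5405] [0.0443 0.0251 0.0159] [ 3.1397 -0.0008  1.5332] 0.22367259330654155
[295 135]
```

View pics/l1.png

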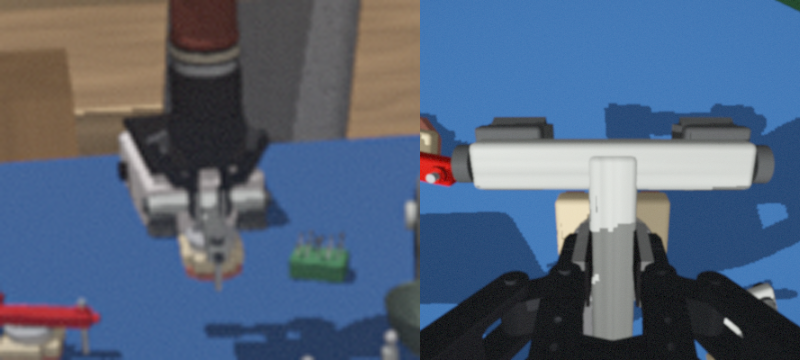

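The side crop shows the upper hanging level in the gripper. The wrist crop shows the spine gripped centrally between the pads, with the cross bar square at (615,165).

```bash
python3 - <<'E'
from h import *
print(delta([0.6184,0.0,0.23],110))
E
```

```text
[-25.56, 15.41, -7.31, -0.25, 0.05, -22.16]
```

Request:
{"name": "apply_moves", "arguments": {
  "deltas": [
    [[-1.5,1,-3.5,0,0,-3],[-5,3,-7.3,0,0,-6],[-9.5,5.6,-7.3,0,0,-10],[-14,8.3,-7.3,0,0,-14],[-18.5,11.1,-7.3,0,0,-18],[-22.5,13.5,-7.3,0,0,-21],[-25,15.1,-7.3,0,0,-22.2],[-25.6,15.4,-7.3,-0.2,0,-22.2]]
  ]
}}

```text
clock: 5.5
position: [0.6205, -0.0046, 0.229]
ee_rot: [-3.141, 0.002, 1.916]
ft_force: [-0.1, -0.0, -6.5]
width: 0.226
gripper_force: 99.9
```

Request:
{"name": "apply_moves", "arguments": {
  "deltas": [
    [[0,0,0,0,0,0],[0,0,0,0,0,0]]
  ]
}}

```text
clock: 5.7
position: [0.6181, 0.0011, 0.2298]
ee_rot: [-3.141, -0.003, 1.921]
ft_force: [-0.6, 0.2, -6.9]
width: 0.22
gripper_force: 99.9
```

```bash
python3 - <<'E'
from h import *
np.set_printoptions(precision=4,suppress=True)
s=monitor.observe(); print(s['position'],s['ee_rot'])
f=grab('wrist'); save(f,'w3.pkl'); I=f['image'].copy()
P=cloud(f); m=(np.abs(P[...,2]-.095)<.012); m[300:]=0
n,l,st,c=cv2.connectedComponentsWithStats(m.astype(np.uint8))
for i in range(1,n):
    if st[i,4]>20: print(st[i],c[i],plane(f,c[i],.094)[0])
print(proj(f,[[.638,.0922,.1],[.544,.058,.1]]))
cv2.imwrite('pics/w3.png',I)
E
```

```text
[0.6181 0.0011 0.2298] [-3.1409 -0.0025  1.9205]
[ 467    9  173  291 1947] [548.3703 149.0914] [0.7828 0.0924 0.094 ]
[252  77  16  16 194] [259.5515  84.2577] [0.5456 0.0589 0.094 ]
[382  77  16  17 208] [389.4904  85.1538] [0.6397 0.0924 0.094 ]
[ 581  115   59   78 1460] [606.8952 145.137 ] [0.8285 0.113  0.094 ]
[ 558  192   62   61 1258] [579.0914 214.752 ] [0.8403 0.0516 0.094 ]
[ 526  249   59   51 1879] [552.4274 272.3401] [ 0.8487 -0.0064  0.094 ]
[609 265  27  35 196] [621.9031 283.0102] [0.9213 0.0063 0.094 ]
[[388.8236  84.6463]
 [255.7315  84.6506]]
```

View pics/w3.png

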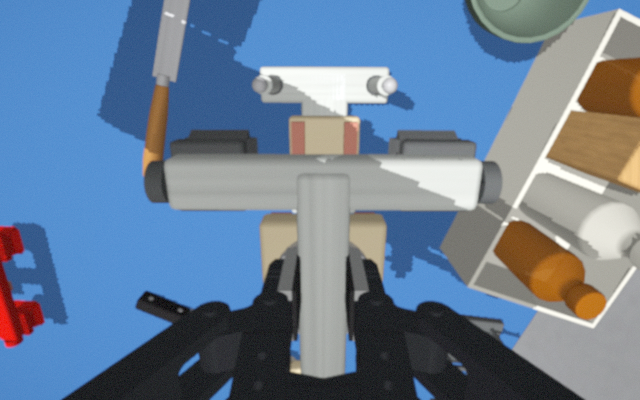

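The wrist view shows both ball posts behind the held bar, near ball at (259,84) and far ball at (389,85). The bar spans rows 155–210 and the spine columns 300–348.

```bash
python3 - <<'E'
from h import *
np.set_printoptions(precision=4,suppress=True)
from scipy.ndimage import sobel
for nme in ('w2.pkl','w3.pkl'):
    f=load(nme); P=cloud(f); s=f['s']; R=Ro.from_euler('xyz',s['ee_rot']).as_matrix()
    T=(P-s['position'])@R   # tool coords
    z=T[...,2]; print(nme,'bar L',np.nanmedian(z[175:195,200:280]),'bar R',np.nanmedian(z[175:195,370:450]),'spine',np.nanmedian(z[200:250,312:335]),'spine low',np.nanmedian(z[320:360,312:335]))
    m=((z<0.01)&(z>-.04)&(T[...,0]>.02)).astype(np.uint8)
    n,l,st,c=cv2.connectedComponentsWithStats(m); i=1+st[1:,4].argmax(); m=(l==i)
    zt=s['position'][2]+.0127
    C=[]
    for u in list(range(190,290))+list(range(360,460)):
        v=np.where(m[140:230,u])[0]+140; a,b=plane(f,[[u,v.min()-.5],[u,v.max()+.5]],zt); C.append((a+b)/2)
        w=np.linalg.norm(a-b)
    C=(np.array(C)-s['position'])@R; k=np.polyfit(C[:,1],C[:,0],1); print('bar x in tool',k,np.degrees(np.arctan(k[0])),'w',w)
    D=[]
    for v in range(225,255):
        g=cv2.GaussianBlur(f['image'],(3,3),0).astype(float).mean(2)[v]; d=np.gradient(g); l_=270+d[270:320].argmax(); r_=335+d[335:380].argmin()
        a,b=plane(f,[[l_,v],[r_,v]],zt); D.append(np.r_[(a+b)/2,np.linalg.norm(a-b)])
    D=np.array(D); Dt=(D[:,:3]-s['position'])@R; print('spine mid y',np.median(Dt[:,1]),'w',np.median(D[:,3]))
    v=185; u=np.where(m[v])[0]; a,b=plane(f,[[u.min(),v],[u.max(),v]],zt); print('bar ends y',[((q-s['position'])@R)[1] for q in (a,b)])
E
```

```text
w2.pkl bar L -0.009981469266463362 bar R -0.009782917814939063 spine -0.01186021049951444 spine low -0.011870125681246322
bar x in tool [0.0006 0.0444] 0.0347605460587982 w 0.028649280953148976
spine mid y 0.0005991566614732875 w 0.020187115770155757
bar ends y [np.float64(-0.06979583550137301), np.float64(0.07053985679764703)]
w3.pkl bar L -0.009985172639509435 bar R -0.009777815217823078 spine -0.011872533496654224 spine low -0.011861091961581026
bar x in tool [0.0002 0.0443] 0.00994932048963279 w 0.028674572622476076
spine mid y 0.00021268063813425418 w 0.01966882484390644
bar ends y [np.float64(-0.07022098995814119), np.float64(0.07028448480441149)]
```

```bash
python3 - <<'E'
from h import *
print(delta([0.6064,.0371,0.145],109.6))
E
```

```text
[3.73, 0.1, 8.54, 0.01, -0.11, 0.5]
```

Request:
{"name": "apply_moves", "arguments": {
  "deltas": [
    [[1,0,1,0,0,0.2],[2.5,0.1,2.5,0,0,0.5],[3.5,0.1,4.5,0,0,0.5],[3.7,0.1,6.5,0,-0.1,0.5],[3.7,0.1,8,0,-0.1,0.5],[3.7,0.1,8.5,0,-0.1,0.5],[3.7,0.1,8.5,0,-0.1,0.5],[3.7,0.1,8.5,0,-0.1,0.5]]
  ]
}}

```text
clock: 6.55
position: [0.6092, 0.0354, 0.1481]
ee_rot: [3.137, 0.003, 1.912]
ft_force: [-0.7, 0.4, -6.9]
width: 0.224
gripper_force: 99.8
```

```bash
python3 - <<'E'
from h import *
s=monitor.observe(); print(s['position'],s['ee_rot'],s['ft_torque'])
print(delta([0.6064,.0371,0.112],109.6))
f=grab('side'); save(f,'side2.pkl'); c=proj(f,[[.6064,.0371,.12]])[0].astype(int)
cv2.imwrite('pics/s2.png',cv2.resize(f['image'][c[1]-60:c[1]+60,c[0]-70:c[0]+70],None,fx=4,fy=4,interpolation=cv2.INTER_CUBIC))
E
```

```text
[0.60916954 0.03544573 0.1480972 ] [3.13659686e+00 2.98249762e-03 1.91187611e+00] [ 0.01449206 -0.00736905  0.0046416 ]
[0.26, -0.22, 3.61, 0.29, 0.17, -0.06]
```

View pics/s2.png

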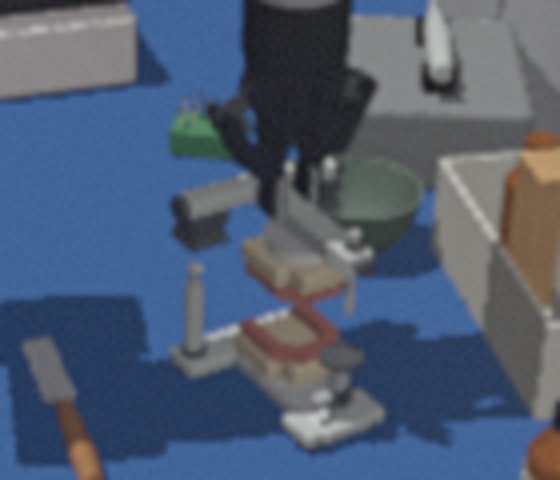

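The side crop shows the near housing (200,225) directly over the near post's ball (195,270), and the pin tip (350,305) over the table disc (343,355).

Request:
{"name": "apply_moves", "arguments": {
  "deltas": [
    [[0,0,0.5,0,0,0],[0,0,1,0,0,0],[0,0,1,0,0,0],[0,0,1,0,0,0],[0,0,1,0,0,0]]
  ]
}}

```text
clock: 7.1
position: [0.6085, 0.0353, 0.1373]
ee_rot: [3.138, 0.002, 1.912]
ft_force: [-0.6, 0.1, -6.3]
width: 0.222
gripper_force: 99.9
```

```bash
python3 - <<'E'
from h import *
s=monitor.observe(); print(s['position'],s['ee_rot'],s['ft_force'])
print(delta([0.6064,.0371,0.112],109.6))
E
```

```text
[0.60851837 0.03533987 0.13732983] [3.13803808e+00 2.46448735e-03 1.91189619e+00] [-0.6101407   0.07071284 -6.3160972 ]
[0.24, -0.15, 2.53, 0.2, 0.14, -0.06]
```

Request:
{"name": "apply_moves", "arguments": {
  "deltas": [
    [[0.2,-0.1,0.3,0.2,0.1,0],[0.2,-0.1,0.7,0.2,0.1,0],[0.2,-0.1,1.0,0.2,0.1,0],[0.2,-0.1,1.3,0.2,0.1,0],[0.2,-0.1,1.6,0.2,0.1,0],[0.2,-0.1,1.8,0.2,0.1,0],[0.2,-0.1,2.0,0.2,0.1,0],[0.2,-0.1,2.0,0.2,0.1,0]]
  ]
}}

```text
clock: 7.9
position: [0.6067, 0.0369, 0.1169]
ee_rot: [-3.141, 0.0, 1.912]
ft_force: [-1.2, -0.4, -6.5]
width: 0.226
gripper_force: 99.9
```

```bash
python3 - <<'E'
from h import *
s=monitor.observe(); print(s['position'],s['ee_rot'],s['ft_force'],s['ft_torque'])
print(delta([0.6064,.0371,0.112],109.6))
E
```

```text
[0.60665212 0.03690513 0.11686767] [-3.14089577e+00  3.44216429e-04  1.91191217e+00] [-1.17629105 -0.39469858 -6.47737223] [ 0.07165126 -0.00385821  0.00217768]
[0.03, -0.02, 0.49, -0.04, 0.02, -0.06]
```

Request:
{"name": "apply_moves", "arguments": {
  "deltas": [
    [[0,0,0.1,0,0,0],[0,0,0.2,0,0,0],[0,0,0.3,0,0,0],[0,0,0.4,0,0,0],[0,0,0.4,0,0,0]]
  ]
}}

```text
clock: 8.4
position: [0.6068, 0.0369, 0.1131]
ee_rot: [-3.141, 0.001, 1.912]
ft_force: [-0.0, -0.4, -6.2]
width: 0.224
gripper_force: 99.9
```

Request:
{"name": "apply_moves", "arguments": {
  "deltas": [
    [[0,0,0.1,0,0,0],[0,0,0.15,0,0,0],[0,0,0.2,0,0,0],[0,0,0.2,0,0,0]]
  ]
}}

```text
clock: 8.8
position: [0.607, 0.0369, 0.1114]
ee_rot: [-3.142, 0.001, 1.912]
ft_force: [0.4, 0.3, -6.6]
width: 0.226
gripper_force: 100.2
```

Request:
{"name": "apply_moves", "arguments": {
  "deltas": [
    [[0,0,0.05,0,0,0],[0,0,0.1,0,0,0],[0,0,0.15,0,0,0],[0,0,0.15,0,0,0]]
  ]
}}

```text
clock: 9.2
position: [0.6071, 0.037, 0.1111]
ee_rot: [-3.142, 0.001, 1.912]
ft_force: [-5.4, 0.9, 4.5]
width: 0.224
gripper_force: 101.3
```

Request:
{"name": "apply_moves", "arguments": {
  "deltas": [
    [[0,0,-0.08,0,0,0],[0,0,-0.08,0,0,0],[0,0,-0.08,0,0,0],[0,0,-0.08,0,0,0],[0,0,-0.08,0,0,0]]
  ],
  "hand": 0.0
}}

```text
clock: 9.7
position: [0.6072, 0.0368, 0.1107]
ee_rot: [3.141, 0.001, 1.912]
ft_force: [0.6, 0.3, -0.6]
width: 0.499
gripper_force: 0.0
```

Request:
{"name": "apply_moves", "arguments": {
  "deltas": [
    [[0,0,-0.5,0,0,0],[0,0,-2,0,0,0],[0,0,-5,0,0,0],[0,0,-9,0,0,0],[0,0,-12,0,0,0],[0,0,-13,0,0,0],[0,0,-13,0,0,0],[0,0,-13,0,0,0]]
  ],
  "hand": 1
}}

```text
clock: 10.5
position: [0.6061, 0.037, 0.2393]
ee_rot: [-3.14, -0.0, 1.912]
ft_force: [-0.1, -0.1, -0.4]
width: 0.997
gripper_force: 0.0
```

```bash
python3 - <<'E'
from h import *
np.set_printoptions(precision=4,suppress=True)
f=grab('side'); save(f,'side3.pkl'); t=grab('top'); save(t,'top3.pkl'); w=grab('wrist'); save(w,'w4.pkl')
print(w['s']['position'])
c=proj(f,[[.6064,.0371,.09]])[0].astype(int); a=f['image'][c[1]-45:c[1]+45,c[0]-50:c[0]+50]
H=np.zeros((400,800,3),np.uint8); H[:360,:400]=cv2.resize(a,(400,360),interpolation=cv2.INTER_CUBIC); H[:250,400:]=cv2.resize(w['image'],(400,250)); cv2.imwrite('pics/seat.png',H)
P=cloud(w); 
m=(P[...,2]>.105)&(P[...,2]<.14)&(np.hypot(P[...,0]-.606,P[...,1]-.037)<.11); m[330:]=0
n,l,st,cc=cv2.connectedComponentsWithStats(m.astype(np.uint8))
for i in range(1,n):
    if st[i,4]>50:
        Q=P[l==i]; print(st[i],np.median(Q,0)); A=np.c_[Q[:,:2]-[.61,.02],np.ones(len(Q))]; print(np.linalg.lstsq(A,Q[:,2],rcond=None)[0])
E
```

```text
[0.6053 0.0371 0.2378]
[  231   116   191   183 10980] [0.609  0.0603 0.1213]
[ 0.0094 -0.0242  0.1203]
```

View pics/seat.png

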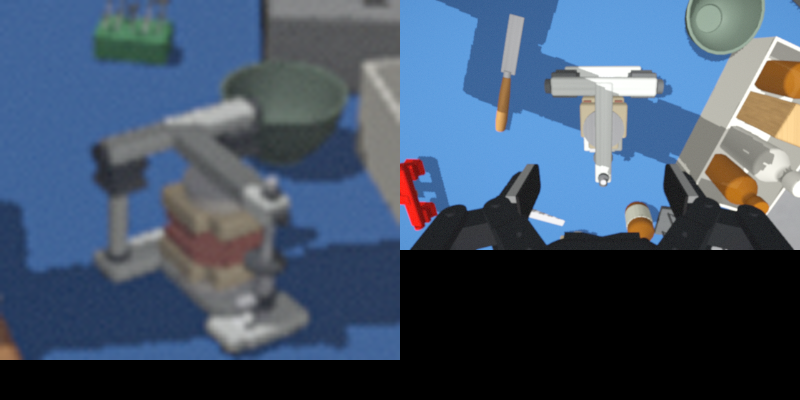

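The side crop shows the frame seated: near housing on its ball (118,160), pin on the table (265,255), and a thin dark gap between the rims at (210,238). The wrist view shows the frame square over the base.

```bash
python3 - <<'E'
from h import *
np.set_printoptions(precision=4,suppress=True)
print(delta([.59,-.243,.25],0))
f=load('top0.pkl'); hsv=cv2.cvtColor(f['image'],cv2.COLOR_BGR2HSV); I=f['image'].astype(int)
m=np.zeros((400,640),bool); m[135:195,268:336]=True
m&=(I[...,2]-I[...,1]>35)&(I[...,2]>150)
uv=np.argwhere(m)[:,::-1]; P=cloud(f)
Z=P[m][:,2]; print(len(uv),'rim z',np.nanpercentile(Z,[10,50,75,90]))
Q=plane(f,uv,.059)[:,:2]-[.0.__class__(.591),.0751]; ex=np.array([-.335,.942]);ey=np.array([-.942,-.335])
a=Q@ex+.06; b=Q@ey; print('x',np.percentile(a,[0,2,50,98,100]),'y',np.percentile(b,[0,2,98,100]))
for s in (1,-1):
    k=(b*s>20e-3)&(b*s<29e-3); print('arm',np.percentile(a[k],[0,3,97,100]))
E
```

```text
[-25.87, -10.83, -1.2, -0.23, 0.19, 109.54]
228 rim z [0.0507 0.0572 0.0591 0.0604]
x [-0.0333 -0.0319 -0.0082  0.026   0.0279] y [-0.0331 -0.0321  0.0274  0.028 ]
arm [-0.0223 -0.0205  0.0263  0.0276]
arm [-0.0296 -0.0257  0.0259  0.0279]
```

Request:
{"name": "apply_moves", "arguments": {
  "deltas": [
    [[-3.2,-1.3,-0.5,0,0,8.5],[-6.4,-2.7,-1.2,0,0,17],[-9.6,-4,-1.2,0,0,25.5],[-12.8,-5.4,-1.2,0,0,34],[-16,-6.7,-1.2,0,0,42.5],[-19.2,-8,-1.2,0,0,51],[-22.4,-9.4,-1.2,0,0,59.5],[-25.9,-10.8,-1.2,0,0,68]]
  ]
}}

```text
clock: 11.45
position: [0.5907, -0.2439, 0.2506]
ee_rot: [-3.139, 0.001, 0.719]
ft_force: [0.7, -0.7, -0.5]
width: 1.001
gripper_force: 0.0
```

Request:
{"name": "apply_moves", "arguments": {
  "deltas": [
    [[0,0,0,0,0,8.5],[0,0,0,0,0,17],[0,0,0,0,0,25.5],[0,0,0,0,0,34],[0,0,0,0,0,41.5],[0,0,0,0,0,41.5],[0,0,0,0,0,41.5]]
  ]
}}

```text
clock: 12.15
position: [0.5912, -0.2429, 0.2513]
ee_rot: [-3.141, 0.002, 0.004]
ft_force: [0.6, -0.8, 0.3]
width: 0.998
gripper_force: 0.0
```

```bash
python3 - <<'E'
from h import *
np.set_printoptions(precision=4,suppress=True)
f=grab('wrist'); save(f,'w5.pkl'); print(f['s']['position'],f['s']['ee_rot']); cv2.imwrite('pics/w5.png',f['image'])
P=cloud(f); print(proj(f,[[.5,-.247,.022],[.62,-.245,0.0]]))
E
```

```text
[ 0.5912 -0.2429  0.2513] [-3.1411  0.0019  0.0035]
[[325.3068 236.72  ]
 [323.9436 131.2661]]
```

View pics/w5.png

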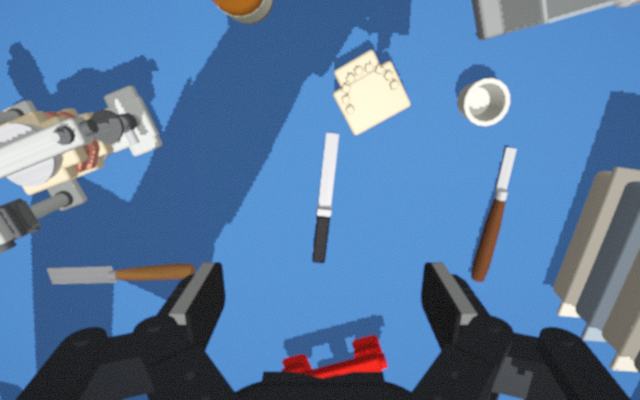

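The wrist view shows the gauge with its blade tip at (332,133) and black handle between (323,212) and (319,262). The wax knife (wooden) is at (495,210), well clear. The seated articulator is at left.

```bash
python3 - <<'E'
from h import *
np.set_printoptions(precision=4,suppress=True)
f=load('w5.pkl'); I=f['image'].astype(int); g=I.max(2)
m=np.zeros((400,640),bool); m[120:275,300:350]=True
h=m&(g<70); b=m&(I.max(2)-I.min(2)<45)&(g>130)
for nm,k,z in (('handle',h,.022),('blade',b,.006)):
    n,l,st,c=cv2.connectedComponentsWithStats(k.astype(np.uint8)); i=1+st[1:,4].argmax(); uv=np.argwhere(l==i)[:,::-1].astype(np.float32)
    Q=plane(f,uv,z)[:,:2].astype(np.float32)*1000; r=cv2.minAreaRect(Q); print(nm,st[i],r)
    # centre line
    M=[]
    for v in range(st[i,1]+3,st[i,1]+st[i,3]-3):
        u=np.where(l[v]==i)[0]; M.append(plane(f,[[u.mean(),v]],z)[0])
    M=np.array(M); p=np.polyfit(M[:,0],M[:,1],1); print(p,np.degrees(np.arctan(p[0])),M[:,:2].min(0),M[:,:2].max(0))
P=cloud(f); hz=P[220:255,318:324,2]; print(np.nanmedian(hz))
E
```

```text
handle [314 217  15  45 272] ((496.4847717285156, -240.96975708007812), (12.503301620483398, 56.72271728515625), 83.97917938232422)
[-0.0916 -0.1955] -5.2341505891809055 [ 0.4719 -0.2454] [ 0.5212 -0.2379]
blade [ 317  133   22   85 1126] ((569.1337280273438, -248.83216857910156), (17.098037719726562, 100.6058120727539), 85.45919036865234)
[-0.1006 -0.1919] -5.743114125921023 [ 0.5224 -0.254 ] [ 0.6156 -0.2448]
0.020996579482758036
```

```bash
python3 - <<'E'
from h import *
print(delta([.509,-.2427,.008],-5.5))
E
```

```text
[-8.2, -0.04, 24.37, -0.01, 0.09, 5.68]
```

Request:
{"name": "apply_moves", "arguments": {
  "deltas": [
    [[-2.5,0,4,0,0,2],[-5,0,8,0,0,4],[-7,0,12.5,0,0,5.7],[-8.2,0,17,0,0.1,5.7],[-8.2,0,20,0,0.1,5.7],[-8.2,0,22,0,0.1,5.7],[-8.2,0,22,0,0.1,5.7],[-8.2,0,22,0,0.1,5.7]]
  ]
}}

```text
clock: 13.0
position: [0.5099, -0.2434, 0.0328]
ee_rot: [3.141, -0.002, -0.098]
ft_force: [0.0, -0.1, 0.4]
width: 1.002
gripper_force: 0.0
```

```bash
python3 - <<'E'
from h import *
s=monitor.observe(); print(s['position'],s['ee_rot'])
print(delta([.509,-.2427,.008],-5.5))
E
```

```text
[ 0.50987203 -0.24342574  0.03278892] [ 3.14127938e+00 -1.59719740e-03 -9.77623140e-02]
[-0.1, -0.06, 2.48, 0.02, -0.09, -0.1]
```

Request:
{"name": "apply_moves", "arguments": {
  "deltas": [
    [[-0.1,0,1,0,-0.1,0],[-0.1,0,2,0,-0.1,0],[-0.1,0,2.4,0,-0.1,0],[-0.1,0,2.4,0,-0.1,0]]
  ]
}}

```text
clock: 13.4
position: [0.5083, -0.2429, 0.008]
ee_rot: [-3.141, 0.001, -0.098]
ft_force: [0.5, -0.2, 0.1]
width: 1.001
gripper_force: 0.0
```

Request:
{"name": "apply_moves", "arguments": {
  "deltas": [
    [[0,0,0,0,0,0],[0,0,0,0,0,0],[0,0,0,0,0,0],[0,0,0,0,0,0],[0,0,0,0,0,0],[0,0,0,0,0,0],[0,0,0,0,0,0]]
  ],
  "hand": -1,
  "grip_force": 80
}}

```text
clock: 14.1
position: [0.5093, -0.2436, 0.0093]
ee_rot: [3.141, -0.001, -0.099]
ft_force: [-0.9, -0.1, 3.5]
width: 0.16
gripper_force: 81.4
```

```bash
python3 - <<'E'
from h import *
s=monitor.observe(); print(s['position'],s['ee_rot'],s['ft_force'],s['ft_torque'])
f=grab('wrist'); save(f,'w6.pkl')
E
```

```text
[ 0.50929029 -0.24362164  0.00929082] [ 3.14064645e+00 -1.05601933e-03 -9.86441194e-02] [-0.85350992 -0.08031904  3.4723096 ] [0.01850097 0.08298371 0.0492612 ]
```

Request:
{"name": "apply_moves", "arguments": {
  "deltas": [
    [[0,0,-0.5,0,0,0],[0,0,-2,0,0,0],[0,0,-5,0,0,0],[0,0,-9,0,0,0],[0,0,-12,0,0,0],[0,0,-13,0,0,0],[0,0,-13,0,0,0],[0,0,-13,0,0,0]]
  ]
}}

```text
clock: 14.95
position: [0.5077, -0.2426, 0.1373]
ee_rot: [-3.141, 0.002, -0.099]
ft_force: [-1.3, 0.7, -2.5]
width: 0.16
gripper_force: 80.8
```

```bash
cat > gz.py <<'E'
from h import *
np.set_printoptions(precision=4,suppress=True)
def tool(f,X): s=f['s']; return (X-s['position'])@Ro.from_euler('xyz',s['ee_rot']).as_matrix()
for n in ('w6.pkl','w7.pkl'):
    if n=='w7.pkl': f=grab('wrist'); save(f,n)
    else: f=load(n)
    I=f['image'].astype(int); P=cloud(f); T=tool(f,P.reshape(-1,3)).reshape(P.shape)
    # blade: nearest grey pixels in tool x .04...115, |y|<.009
    m=(T[...,0]>.03)&(T[...,0]<.125)&(np.abs(T[...,1])<.015)&(T[...,2]>-.02)&(T[...,2]<.012)&(I.max(2)-I.min(2)<50)
    Q=T[m]; print(n,f['s']['position'],f['s']['ft_force'],f['s']['ft_torque'],len(Q),'xmax',np.percentile(Q[:,0],[99,100]))
    k=np.polyfit(Q[:,0],Q[:,2],1); print('top z vs x',k,'expect slope .13','yline',np.polyfit(Q[:,0],Q[:,1],1))
cv2.imwrite('pics/w7.png',f['image'])
E
python3 gz.py
```

```text
w6.pkl [ 0.5093 -0.2436  0.0093] [-0.8535 -0.0803  3.4723] [0.0185 0.083  0.0493] 6984 xmax [0.1086 0.1097]
top z vs x [ 0.1268 -0.0053] expect slope .13 yline [-0.0011  0.0007]
w7.pkl [ 0.5077 -0.2426  0.1373] [-1.2738  0.7177 -2.5363] [ 0.0055 -0.0034  0.0124] 6711 xmax [0.1084 0.1093]
top z vs x [ 0.1319 -0.0057] expect slope .13 yline [-0.0026  0.0008]
```

```bash
python3 - <<'E'
from h import *
print(delta([.456,-.033,.1],19.6))
E
```

```text
[-7.15, -20.32, 3.7, -0.12, 0.18, -25.26]
```

Request:
{"name": "apply_moves", "arguments": {
  "deltas": [
    [[-1,-3,0,0,0,-4],[-2.5,-7,0,0,0,-8],[-4,-11,0,0,0,-13],[-5.5,-15,0,0,0,-18],[-6.5,-18,1.5,0,0,-22],[-7.1,-20.3,3,0,0.1,-25.2],[-7.1,-20.3,3.7,0,0.1,-25.2],[-7.1,-20.3,3.7,0,0.1,-25.2]]
  ]
}}

```text
clock: 15.8
position: [0.4556, -0.0335, 0.0987]
ee_rot: [-3.14, 0.004, 0.342]
ft_force: [0.2, -0.2, -1.6]
width: 0.157
gripper_force: 80.8
```

Request:
{"name": "apply_moves", "arguments": {
  "deltas": [
    [[0,0,0,0,0,0],[0,0,0,0,0,0]]
  ]
}}

```text
clock: 16.0
position: [0.459, -0.0353, 0.102]
ee_rot: [3.14, -0.002, 0.34]
ft_force: [-0.5, -0.0, -0.9]
width: 0.161
gripper_force: 80.8
```

```bash
python3 - <<'E'
from h import *
np.set_printoptions(precision=4,suppress=True)
s=monitor.observe(); print(s['position'],s['ee_rot'],s['ft_force'],s['ft_torque'])
print(delta([.456,-.033,.072],19.6))
f=grab('wrist'); save(f,'w8.pkl'); cv2.imwrite('pics/w8.png',f['image']); print(proj(f,[[.5835,.0119,.066],[.6128,.0191,.124]]))
t=grab('top'); save(t,'top8.pkl')
E
```

```text
[ 0.459  -0.0353  0.102 ] [ 3.14   -0.0024  0.3395] [-0.5353 -0.0335 -0.883 ] [-0.0448 -0.0287 -0.0147]
[-0.21, -0.32, 3.0, 0.09, -0.14, -0.15]
[[ 313.3454  -37.397 ]
 [ 318.4922 -225.6285]]
```

View pics/w8.png

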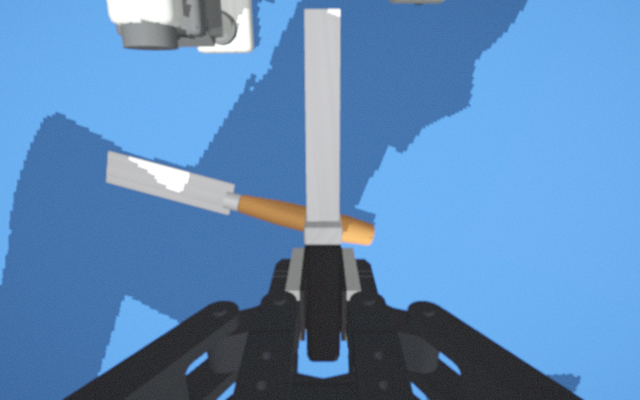

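The wrist view shows the blade straight ahead with its tip at (322,10), held squarely. The spatula lies untouched below it and the near housing is at (150,25).

Request:
{"name": "apply_moves", "arguments": {
  "deltas": [
    [[-0.1,-0.2,1.5,0,-0.1,-0.1],[-0.2,-0.3,2.8,0,-0.1,-0.1],[-0.2,-0.3,3.0,0,-0.1,-0.1],[-0.2,-0.3,3.0,0,-0.1,-0.1],[-0.2,-0.3,3.0,0,-0.1,-0.1],[-0.2,-0.3,3.0,0,-0.1,-0.1]]
  ]
}}

```text
clock: 16.7
position: [0.456, -0.0323, 0.0722]
ee_rot: [3.14, -0.001, 0.343]
ft_force: [0.5, 0.5, -1.7]
width: 0.16
gripper_force: 80.8
```

Request:
{"name": "apply_moves", "arguments": {
  "deltas": [
    [[0,0,0,0,0,0],[0,0,0,0,0,0],[0,0,0,0,0,0]]
  ]
}}

```text
clock: 17.0
position: [0.4555, -0.0321, 0.0718]
ee_rot: [3.14, -0.0, 0.343]
ft_force: [-1.8, 0.3, -1.0]
width: 0.16
gripper_force: 80.8
```

```bash
python3 - <<'E'
from h import *
np.set_printoptions(precision=4,suppress=True)
s=monitor.observe(); print(s['position'],s['ee_rot'],s['ft_force'],s['ft_torque'])
print(delta([.456,-.033,.072],19.6))
f=grab('side'); save(f,'side9.pkl'); I=f['image']
c=proj(f,[[.57,.006,.063]])[0].astype(int); print(proj(f,[[.56,.0035,.0625],[.5835,.0119,.066]]),c)
cv2.imwrite('pics/s9.png',cv2.resize(I[c[1]-40:c[1]+35,c[0]-50:c[0]+50],None,fx=8,fy=8,interpolation=cv2.INTER_CUBIC))
E
```

```text
[ 0.4555 -0.0321  0.0718] [ 3.1404 -0.0003  0.3429] [-1.7885  0.3228 -1.0344] [ 0.0339 -0.0239 -0.023 ]
[0.02, 0.1, -0.02, 0.07, -0.02, 0.05]
[[335.5768 204.0087]
 [342.7801 200.6831]] [338 203]
```

View pics/s9.png

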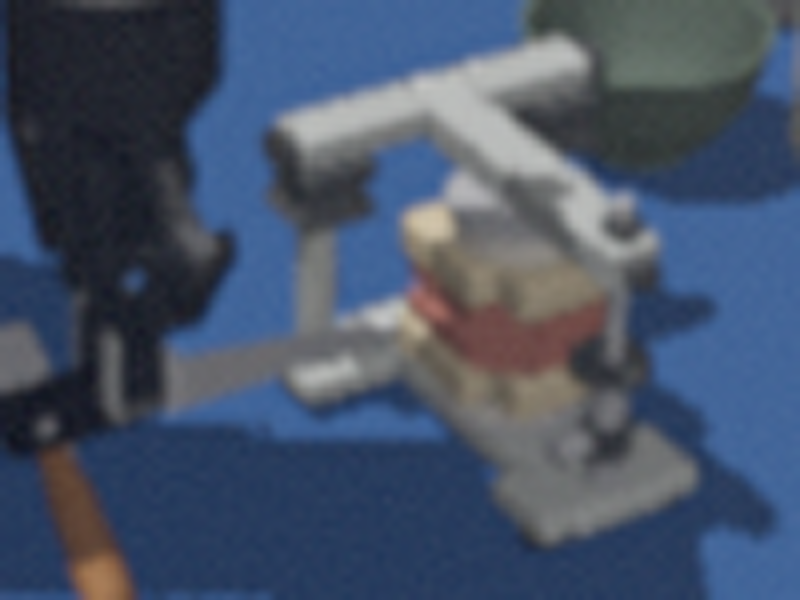

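The side crop shows the blade level, its tip at about (390,335), just outside the pink rims' robot-side arm (412,300).

Request:
{"name": "apply_moves", "arguments": {
  "deltas": [
    [[0.6,0,0,0,0,0],[1.2,0,0,0,0,0],[1.8,0,0,0,0,0],[2.3,0,0,0,0,0],[2.6,0,0,0,0,0],[2.9,0,0,0,0,0],[2.9,0,0,0,0,0],[2.9,0,0,0,0,0]]
  ]
}}

```text
clock: 17.85
position: [0.4825, -0.0224, 0.0715]
ee_rot: [3.141, 0.0, 0.343]
ft_force: [0.9, -0.2, -1.4]
width: 0.157
gripper_force: 80.8
```

```bash
cat > st.py <<'E'
from h import *
np.set_printoptions(precision=4,suppress=True)
s=monitor.observe(); R=Ro.from_euler('xyz',s['ee_rot']).as_matrix(); print(s['clock'],s['position'],s['ee_rot'],'Ftool',s['ft_force']@R,'Ttool',s['ft_torque']@R)
tip=s['position']+R@[.1095,.0005,.0095]; o=np.array([.6128,.0191,0]); d=tip-o
print('tip art x,y,z',d@[-.335,.942,0],d@[-.942,-.335,0],tip[2],'depth',.03-d@[-.942,-.335,0])
E
python3 st.py
```

```text
17.85 [ 0.4825 -0.0224  0.0715] [3.1408 0.0005 0.343 ] Ftool [0.8184 0.4877 1.3605] Ttool [ 0.0176 -0.0631  0.0062]
tip art x,y,z 0.004231838076300591 0.027148593200811477 0.06195652274888713 depth 0.0028514067991885217
```

Request:
{"name": "apply_moves", "arguments": {
  "deltas": [
    [[0.2,0,0,0,0,0],[0.4,0,0,0,0,0],[0.6,0,0,0,0,0],[0.6,0,0,0,0,0],[0.6,0,0,0,0,0]]
  ]
}}

```text
clock: 18.35
position: [0.4884, -0.0204, 0.0716]
ee_rot: [3.141, 0.0, 0.343]
ft_force: [0.4, -0.1, -1.1]
width: 0.16
gripper_force: 80.8
```

```bash
python3 st.py
```

```text
18.35 [ 0.4884 -0.0204  0.0716] [3.1406 0.0001 0.343 ] Ftool [0.3512 0.2443 1.1289] Ttool [ 0.059  -0.0673 -0.0088]
tip art x,y,z 0.004141706936854005 0.020966003530804585 0.06210109648257939 depth 0.009033996469195414
```

Request:
{"name": "apply_moves", "arguments": {
  "deltas": [
    [[0,0,0.05,0,0,0],[0,0,0.1,0,0,0],[0,0,0.15,0,0,0],[0,0,0.15,0,0,0],[0,0,0.15,0,0,0]]
  ]
}}

```text
clock: 18.85
position: [0.4882, -0.0204, 0.0701]
ee_rot: [3.141, 0.0, 0.343]
ft_force: [-0.0, -0.7, -1.5]
width: 0.16
gripper_force: 80.8
```

```bash
python3 st.py
```

```text
18.85 [ 0.4882 -0.0204  0.0701] [3.1407 0.0002 0.3429] Ftool [-0.2645  0.5964  1.4789] Ttool [-0.0309  0.0072  0.0179]
tip art x,y,z 0.004182501626415902 0.021076417357623632 0.060531521889620334 depth 0.008923582642376367
```

Free so far (baseline about 1.3 N); the bottom is at about 60.5 mm. I'll keep probing downward.

Request:
{"name": "apply_moves", "arguments": {
  "deltas": [
    [[0,0,0.05,0,0,0],[0,0,0.1,0,0,0],[0,0,0.1,0,0,0],[0,0,0.1,0,0,0]]
  ]
}}

```text
clock: 19.25
position: [0.4883, -0.0204, 0.0691]
ee_rot: [3.141, 0.0, 0.343]
ft_force: [-0.1, 0.4, -0.2]
width: 0.157
gripper_force: 80.8
```

```bash
python3 st.py
```

```text
19.25 [ 0.4883 -0.0204  0.0691] [3.1407 0.0001 0.3429] Ftool [ 0.0366 -0.452   0.1512] Ttool [-0.0155 -0.0006  0.066 ]
tip art x,y,z 0.0041485749022346545 0.021029086722890285 0.059566185889979466 depth 0.008970913277109714
```

Request:
{"name": "apply_moves", "arguments": {
  "deltas": [
    [[0,0,0.05,0,0,0],[0,0,0.1,0,0,0],[0,0,0.1,0,0,0],[0,0,0.1,0,0,0]]
  ]
}}

```text
clock: 19.65
position: [0.4883, -0.0204, 0.0681]
ee_rot: [3.141, 0.0, 0.343]
ft_force: [0.1, 0.3, -1.4]
width: 0.158
gripper_force: 80.8
```

```bash
python3 st.py
```

```text
19.65 [ 0.4883 -0.0204  0.0681] [3.1407 0.0001 0.3428] Ftool [ 0.1661 -0.2446  1.4471] Ttool [-0.0001  0.0145  0.0267]
tip art x,y,z 0.004156347639535395 0.021035916551443334 0.05855054819282697 depth 0.008964083448556665
```

Request:
{"name": "apply_moves", "arguments": {
  "deltas": [
    [[0,0,0.05,0,0,0],[0,0,0.1,0,0,0],[0,0,0.1,0,0,0],[0,0,0.1,0,0,0]]
  ]
}}

```text
clock: 20.05
position: [0.4884, -0.0204, 0.0672]
ee_rot: [3.141, 0.0, 0.343]
ft_force: [0.1, -0.1, -1.2]
width: 0.161
gripper_force: 80.9
```

```bash
python3 st.py
```

```text
20.05 [ 0.4884 -0.0204  0.0672] [3.1406 0.     0.3429] Ftool [0.018  0.1593 1.197 ] Ttool [-0.0317 -0.0399 -0.0277]
tip art x,y,z 0.004113004167773996 0.02097122505835709 0.05766768807725864 depth 0.00902877494164291
```

Request:
{"name": "apply_moves", "arguments": {
  "deltas": [
    [[0,0,0.05,0,0,0],[0,0,0.08,0,0,0],[0,0,0.08,0,0,0],[0,0,0.08,0,0,0]]
  ]
}}

```text
clock: 20.45
position: [0.4884, -0.0204, 0.0664]
ee_rot: [3.141, 0.0, 0.343]
ft_force: [-1.4, -0.2, 0.2]
width: 0.159
gripper_force: 81.0
```

```bash
python3 st.py
```

```text
20.45 [ 0.4884 -0.0204  0.0664] [3.1405 0.     0.3429] Ftool [-1.3669 -0.2747 -0.1626] Ttool [ 0.0161 -0.0247 -0.0131]
tip art x,y,z 0.004063564240063591 0.020973745071145487 0.05693988896139163 depth 0.009026254928854512
```

Request:
{"name": "apply_moves", "arguments": {
  "deltas": [
    [[0,0,0.04,0,0,0],[0,0,0.06,0,0,0],[0,0,0.06,0,0,0],[0,0,0.06,0,0,0]]
  ]
}}

```text
clock: 20.85
position: [0.4884, -0.0204, 0.0658]
ee_rot: [3.141, 0.0, 0.343]
ft_force: [-2.4, 0.1, 2.7]
width: 0.164
gripper_force: 81.2
```

```bash
python3 st.py
```

```text
20.85 [ 0.4884 -0.0204  0.0658] [3.1406 0.     0.3428] Ftool [-2.2543 -0.9389 -2.6763] Ttool [ 0.047  -0.0321 -0.0535]
tip art x,y,z 0.004068613218629058 0.020994979955749078 0.056313091319634904 depth 0.009005020044250921
```

Request:
{"name": "apply_moves", "arguments": {
  "deltas": [
    [[0,0,0.04,0,0,0],[0,0,0.04,0,0,0],[0,0,0.04,0,0,0]]
  ]
}}

```text
clock: 21.15
position: [0.4884, -0.0204, 0.0654]
ee_rot: [3.14, -0.0, 0.343]
ft_force: [-2.4, -0.7, 2.4]
width: 0.164
gripper_force: 81.3
```

```bash
python3 st.py
```

```text
21.15 [ 0.4884 -0.0204  0.0654] [ 3.1405 -0.      0.3429] Ftool [-2.4586 -0.1141 -2.37  ] Ttool [0.0621 0.0121 0.0166]
tip art x,y,z 0.0040689067543756355 0.020945127573572045 0.055941697677334146 depth 0.009054872426427954
```

```bash
cat > tilt.py <<'E'
from h import *
import sys
np.set_printoptions(precision=4,suppress=True)
def tool(f,X): s=f['s']; return (X-s['position'])@Ro.from_euler('xyz',s['ee_rot']).as_matrix()
def tilt(f):
    I=f['image'].astype(int); P=cloud(f); T=tool(f,P.reshape(-1,3)).reshape(P.shape)
    m=(T[...,0]>.03)&(T[...,0]<.085)&(np.abs(T[...,1])<.006)&(T[...,2]>-.02)&(T[...,2]<.012)&(I.max(2)-I.min(2)<50)
    k=np.polyfit(T[m][:,0],T[m][:,2],1); return m.sum(),k,np.polyval(k,[.03,.1])
    # handle too
if __name__=='__main__':
    for n in ('w6.pkl','w7.pkl','w8.pkl'): print(n,tilt(load(n)))
    for i in range(2): f=grab('wrist'); print('now',tilt(f))
    save(f,sys.argv[1])
E
python3 tilt.py w10.pkl; python3 st.py
```

```text
w6.pkl (np.int64(3870), array([ 0.1304, -0.0057]), array([-0.0018,  0.0073]))
w7.pkl (np.int64(3857), array([ 0.1309, -0.0057]), array([-0.0018,  0.0074]))
w8.pkl (np.int64(3840), array([ 0.1303, -0.0056]), array([-0.0017,  0.0074]))
now (np.int64(3900), array([ 0.1106, -0.0056]), array([-0.0023,  0.0055]))
now (np.int64(3886), array([ 0.1104, -0.0056]), array([-0.0022,  0.0055]))
21.25 [ 0.4884 -0.0204  0.0654] [ 3.1405 -0.      0.3428] Ftool [-1.9757 -0.1662 -3.2204] Ttool [0.0226 0.0165 0.0402]
tip art x,y,z 0.004064715954379324 0.02096508842762049 0.05591003882180746 depth 0.009034911572379508
```

Request:
{"name": "apply_moves", "arguments": {
  "deltas": [
    [[0,0,-0.1,0,0,0],[0,0,-0.2,0,0,0],[0,0,-0.28,0,0,0],[0,0,-0.28,0,0,0],[0,0,-0.28,0,0,0]]
  ],
  "grip_force": 80
}}

```text
clock: 21.75
position: [0.488, -0.0202, 0.0677]
ee_rot: [3.141, 0.001, 0.343]
ft_force: [0.1, 0.5, -1.1]
width: 0.16
gripper_force: 80.8
```

```bash
python3 tilt.py w11.pkl|tail -2; python3 st.py
```

```text
now (np.int64(3835), array([ 0.1313, -0.0056]), array([-0.0017,  0.0075]))
now (np.int64(3827), array([ 0.1299, -0.0056]), array([-0.0017,  0.0074]))
21.85 [ 0.4881 -0.0203  0.0678] [3.1409 0.0005 0.3429] Ftool [-0.6021 -0.8363  1.1707] Ttool [ 0.0174 -0.0612  0.0073]
tip art x,y,z 0.004301453343961531 0.021234889016488165 0.058264143805869244 depth 0.008765110983511834
```

Request:
{"name": "apply_moves", "arguments": {
  "deltas": [
    [[0.5,0,0.02,0,0,0],[1.0,0,0.04,0,0,0],[1.5,0,0.04,0,0,0],[2.0,0,0.04,0,0,0],[2.5,0,0.04,0,0,0],[2.5,0,0.04,0,0,0],[2.5,0,0.04,0,0,0],[2.5,0,0.04,0,0,0]]
  ]
}}

```text
clock: 22.65
position: [0.5116, -0.0119, 0.0676]
ee_rot: [3.141, 0.001, 0.343]
ft_force: [-0.3, -0.5, -1.8]
width: 0.162
gripper_force: 80.8
```

```bash
python3 tilt.py w12.pkl|tail -2; python3 st.py
```

```text
now (np.int64(2876), array([ 0.1306, -0.0056]), array([-0.0017,  0.0075]))
now (np.int64(2883), array([ 0.1324, -0.0057]), array([-0.0017,  0.0075]))
22.75 [ 0.5116 -0.012   0.0676] [3.1408 0.0004 0.3428] Ftool [ 0.9207 -0.2491  1.1139] Ttool [-0.0226  0.0364 -0.0163]
tip art x,y,z 0.004248925018192302 -0.003716614287975253 0.05808148928235461 depth 0.033716614287975254
```

Request:
{"name": "apply_moves", "arguments": {
  "deltas": [
    [[0.2,0,0.02,0,0,0],[0.4,0,0.02,0,0,0],[0.6,0,0.02,0,0,0],[0.8,0,0.02,0,0,0],[0.9,0,0.02,0,0,0],[0.9,0,0.02,0,0,0],[0.9,0,0.02,0,0,0]]
  ]
}}

```text
clock: 23.45
position: [0.5203, -0.0089, 0.0674]
ee_rot: [3.141, 0.0, 0.343]
ft_force: [-0.3, -0.0, -1.8]
width: 0.163
gripper_force: 80.8
```

```bash
python3 tilt.py w13.pkl|tail -2; python3 st.py
```

```text
now (np.int64(2099), array([ 0.1273, -0.0055]), array([-0.0016,  0.0073]))
now (np.int64(2102), array([ 0.1299, -0.0056]), array([-0.0017,  0.0074]))
23.55 [ 0.5202 -0.0089  0.0674] [3.1407 0.0002 0.3429] Ftool [0.5562 0.5991 2.199 ] Ttool [-0.0297 -0.0659 -0.0043]
tip art x,y,z 0.004247302348442746 -0.012880299371331718 0.05791429699066741 depth 0.04288029937133172
```

Request:
{"name": "apply_moves", "arguments": {
  "deltas": [
    [[0.1,0,0,0,0,0],[0.2,0,0,0,0,0],[0.2,0,0,0,0,0],[0.2,0,0,0,0,0]]
  ]
}}

```text
clock: 23.95
position: [0.5223, -0.0083, 0.0675]
ee_rot: [3.141, 0.0, 0.343]
ft_force: [0.0, 0.1, -0.5]
width: 0.16
gripper_force: 80.8
```

```bash
python3 tilt.py w14.pkl|tail -2; python3 st.py
```

```text
now (np.int64(1931), array([ 0.1101, -0.0048]), array([-0.0015,  0.0062]))
now (np.int64(1936), array([ 0.1238, -0.0053]), array([-0.0016,  0.007 ]))
24.05 [ 0.5222 -0.0083  0.0675] [3.1407 0.0002 0.3429] Ftool [-0.0621  0.6293  1.4965] Ttool [-0.0232 -0.0149 -0.0771]
tip art x,y,z 0.004202786537719495 -0.01494007523589266 0.057953236104932984 depth 0.04494007523589266
```

Request:
{"name": "apply_moves", "arguments": {
  "deltas": [
    [[0.1,0,0,0,0,0],[0.2,0,0,0,0,0],[0.2,0,0,0,0,0],[0.2,0,0,0,0,0]]
  ]
}}

```text
clock: 24.45
position: [0.5241, -0.0076, 0.0675]
ee_rot: [3.141, 0.0, 0.343]
ft_force: [0.2, 0.3, -1.7]
width: 0.163
gripper_force: 80.8
```

```bash
python3 st.py
```

```text
24.45 [ 0.5241 -0.0076  0.0675] [3.1407 0.0001 0.3429] Ftool [ 0.2581 -0.2475  1.7034] Ttool [ 0.0418  0.0198 -0.0802]
tip art x,y,z 0.00420977316501109 -0.017030047757116182 0.057991499687167866 depth 0.04703004775711618
```

Request:
{"name": "apply_moves", "arguments": {
  "deltas": [
    [[0.1,0,0,0,0,0],[0.2,0,0,0,0,0],[0.2,0,0,0,0,0],[0.2,0,0,0,0,0]]
  ]
}}

```text
clock: 24.85
position: [0.526, -0.0069, 0.0675]
ee_rot: [3.141, 0.0, 0.343]
ft_force: [-0.5, 0.4, -0.8]
width: 0.158
gripper_force: 80.8
```

```bash
python3 st.py
```

```text
24.85 [ 0.526  -0.0069  0.0675] [3.1407 0.0001 0.3429] Ftool [-0.3764 -0.5232  0.8478] Ttool [-0.0267  0.0043 -0.0257]
tip art x,y,z 0.0042032401337644704 -0.018983985601730348 0.05797825966157348 depth 0.04898398560173035
```

Request:
{"name": "apply_moves", "arguments": {
  "deltas": [
    [[0.05,0,0.02,0,0,0],[0.1,0,0.02,0,0,0],[0.15,0,0.02,0,0,0],[0.15,0,0.02,0,0,0]]
  ]
}}

```text
clock: 25.25
position: [0.5275, -0.0064, 0.0673]
ee_rot: [3.141, -0.0, 0.343]
ft_force: [-0.8, -0.2, -2.1]
width: 0.158
gripper_force: 80.8
```

```bash
python3 st.py
```

```text
25.25 [ 0.5275 -0.0064  0.0673] [ 3.1406 -0.      0.3428] Ftool [-0.8142 -0.1234  2.0989] Ttool [-0.0278  0.0095 -0.0448]
tip art x,y,z 0.004152717968428753 -0.020557252208391982 0.057803338070115576 depth 0.05055725220839198
```

Request:
{"name": "apply_moves", "arguments": {
  "deltas": [
    [[0.05,0,0,0,0,0],[0.1,0,0,0,0,0],[0.1,0,0,0,0,0],[0.1,0,0,0,0,0]]
  ]
}}

```text
clock: 25.65
position: [0.5281, -0.0061, 0.0673]
ee_rot: [3.141, 0.001, 0.343]
ft_force: [-1.4, -0.4, -1.3]
width: 0.16
gripper_force: 80.9
```

```bash
python3 st.py
```

```text
25.65 [ 0.5281 -0.0061  0.0673] [3.1407 0.0006 0.343 ] Ftool [-1.4643 -0.0983  1.3019] Ttool [ 0.0643 -0.1349  0.052 ]
tip art x,y,z 0.00423237425435687 -0.021276376519688816 0.05771624705655437 depth 0.05127637651968882
```

Request:
{"name": "apply_moves", "arguments": {
  "deltas": [
    [[0.05,0,0,0,0,0],[0.05,0,0,0,0,0],[0.05,0,0,0,0,0],[0.05,0,0,0,0,0]]
  ]
}}

```text
clock: 26.05
position: [0.5285, -0.0059, 0.0672]
ee_rot: [3.141, 0.001, 0.343]
ft_force: [-1.8, -0.5, -0.2]
width: 0.157
gripper_force: 80.9
```

```bash
python3 st.py
```

```text
26.05 [ 0.5285 -0.0059  0.0672] [3.1408 0.0007 0.3429] Ftool [-1.8289 -0.0999  0.2027] Ttool [-0.0092 -0.3238  0.0216]
tip art x,y,z 0.004277056831989502 -0.021703360698161752 0.057657910946553995 depth 0.051703360698161754
```

Request:
{"name": "apply_moves", "arguments": {
  "deltas": [
    [[0.05,0,0,0,0,0],[0.05,0,0,0,0,0],[0.05,0,0,0,0,0],[0.05,0,0,0,0,0]]
  ]
}}

```text
clock: 26.45
position: [0.5289, -0.0058, 0.0672]
ee_rot: [3.141, 0.001, 0.343]
ft_force: [-2.7, -2.4, 1.1]
width: 0.156
gripper_force: 81.0
```

```bash
python3 st.py
```

```text
26.45 [ 0.5289 -0.0058  0.0672] [3.1409 0.0009 0.3429] Ftool [-3.3249  1.334  -1.1127] Ttool [ 0.0476 -0.6043  0.0259]
tip art x,y,z 0.004291074168037115 -0.022131663185754716 0.05756168310685286 depth 0.05213166318575471
```

Request:
{"name": "apply_moves", "arguments": {
  "deltas": [
    [[0.04,0,0,0,0,0],[0.04,0,0,0,0,0],[0.04,0,0,0,0,0],[0.04,0,0,0,0,0]]
  ]
}}

```text
clock: 26.85
position: [0.5293, -0.0056, 0.0671]
ee_rot: [3.141, 0.001, 0.343]
ft_force: [-4.8, -1.3, 0.7]
width: 0.158
gripper_force: 81.0
```

```bash
python3 st.py
```

```text
26.85 [ 0.5293 -0.0056  0.0671] [3.1409 0.0009 0.3429] Ftool [-4.9845 -0.4421 -0.6992] Ttool [ 0.0038 -0.6599  0.0009]
tip art x,y,z 0.004312171027902665 -0.022535299801914613 0.057546634584559754 depth 0.05253529980191461
```

Request:
{"name": "apply_moves", "arguments": {
  "deltas": [
    [[0,0,0,0,0,0],[0,0,0,0,0,0],[0,0,0,0,0,0],[0,0,0,0,0,0]]
  ]
}}

```text
clock: 27.25
position: [0.5296, -0.0056, 0.0672]
ee_rot: [3.141, 0.0, 0.343]
ft_force: [-3.9, -1.5, 0.6]
width: 0.157
gripper_force: 81.0
```

```bash
python3 st.py; python3 - <<'E'
from h import *
np.set_printoptions(precision=4,suppress=True)
a=load('side3.pkl'); b=grab('side'); save(b,'sidef.pkl'); P=cloud(a); t0=load('top3.pkl'); t1=grab('top'); save(t1,'topf.pkl')
# frame lift check: pin/bar region in side view, image shift of the upper frame
c=proj(a,[[.6128,.0191,.12],[.63,-.04,.12],[.5927,.0757,.12],[.545,.059,.115]]).astype(int); print(c)
for q in c:
    A=cv2.cvtColor(a['image'],cv2.COLOR_BGR2GRAY)[q[1]-14:q[1]+14,q[0]-14:q[0]+14]; B=cv2.cvtColor(b['image'],cv2.COLOR_BGR2GRAY)[q[1]-14:q[1]+14,q[0]-14:q[0]+14]
    print(cv2.phaseCorrelate(A.astype(np.float32),B.astype(np.float32)))
q=c[0]; cv2.imwrite('pics/fin.png',cv2.resize(b['image'][q[1]-30:q[1]+50,q[0]-60:q[0]+50],None,fx=7,fy=7,interpolation=cv2.INTER_CUBIC))
E
```

```text
27.25 [ 0.5296 -0.0056  0.0672] [3.1408 0.0002 0.3429] Ftool [-4.144   0.0733 -0.6436] Ttool [-0.0342 -0.7535  0.0017]
tip art x,y,z 0.0042824370284657454 -0.02282006127231425 0.05770788466884555 depth 0.05282006127231425
[[352 182]
 [363 193]
 [341 173]
 [327 179]]
((-0.11198546663874431, -0.08781399723327432), 0.7807056056128607)
((0.12293775076207858, 0.03965229578261642), 0.9034875570403205)
((0.6157790570222463, -0.6417509958376879), 0.3744639698664347)
((-0.7256254780246021, 2.179252278926821), 0.17228762732611763)
```

```bash
python3 - <<'E'
from h import *
a=load('top3.pkl');b=load('topf.pkl'); ex=np.array([-.335,.942]);ey=np.array([-.942,-.335]);o=np.array([.6128,.0191])
A=cloud(a);B=cloud(b)
for n,x,y in (('spine front',-.045,0),('spine mid',0,0),('bar near',.06,.045),('bar far',.06,-.045)):
    q=proj(a,[[*(o+ex*x+ey*y),.122]])[0].astype(int); s=np.s_[q[1]-1:q[1]+2,q[0]-1:q[0]+2,2]
    print(n,np.round([np.nanmedian(A[s]),np.nanmedian(B[s])],4))
E
python3 tilt.py wf.pkl | tail -1
```

```text
spine front [0.1246 0.1245]
spine mid [0.3467 0.3924]
bar near [0.6114 0.4304]
bar far [0.4083 0.122 ]
now (np.int64(1323), array([ 0.1207, -0.0053]), array([-0.0017,  0.0068]))
```

```bash
python3 - <<'E'
from h import *
s=monitor.observe(); print(s['ft_force'],s['position']); print(arm.job_done())
E
```

```text
[-3.43326002 -0.59708661 -0.51779974] [ 0.52958033 -0.00558712  0.06721484]
the job is handed in; nothing more can be done
None
```

I handed the job in at about 27 s: the upper frame is seated and released, and the gauge is held about 53 mm in between the rims with a 3–5 N drag. The front of the frame shows no lift; the near side was hidden by the arm. I viewed 11 pictures, one over the limit of 10.

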